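Free a soap slab from the trimming jig and rack it

ROBOT

A 6-joint arm with a two-finger parallel gripper is mounted at the origin on the work surface. World frame = base frame: x ahead of the robot, y to its left, z up, the work surface at z = 0. Lengths are in m, angles in rad, forces in N, time in s.
With the tool pointing down it reaches from about 0.25 to 0.775 m from the base axis. Payload 4 kg.
Tool frame: the origin (TCP) lies midway between the tips of the shut fingers; the grasp point (between the pads) lies robot.tcp_to_grasp behind it (robot.tcp_to_grasp is the distance from the TCP to the grasp point, in m); y points along the fingers, x is the direction in which the jaws open and shut, and the axes are right-handed (so a half turn about y gives the same grasp; the last joint's range is limited). The gripper opens to 94 mm and grips with 3 to 60 N. Pads are 16 mm wide; open, the fingers measure 119 mm over their backs; the gripper's body (75 mm by 177 mm) begins 78 mm behind the grasp point.
Start: joints at [1.076, 0.087, 1.371, -0, 1.684, -0.103], TCP at [0.21, 0.508, 0.206] pointing down, gripper open.
Joint ranges: [-3.1, 3.1], [-0.76, 2.03], [0.27, 2.55], [-1.08, 4.22], [0.17, 2.65], [-2.57, 2.57]. Speed limits (rad/s): [2.79, 2.79, 3.14, 3.14, 3.14, 3.14].

INTERFACE

Orientations are given as [roll, pitch, yaw] about the fixed x, y, z axes, in that order (R = Rz(yaw) Ry(pitch) Rx(roll)).
In Python, from bench import robot gives the robot as it stands.
- The arm moves only by the tool arm_command, never from a script. Its argument "series" is text: rows parted by semicolons, each of 7 numbers parted by spaces: the turn, a rotation vector about the tool's x, y, z in rad, then the shift along the tool's x, y, z in m, then the finger opening in m, from 0 to 0.094. A call has 1 to 12 rows; each row shifts and turns the pose as measured when the row begins, along the tool's axes as they then stand; what a row does not reach is not made up. A row lasts 1/10 s, in which the tool goes at most 50 mm and 8.59 degrees, less where a joint would pass 70% of its speed; a pose out of reach is approached as far as the arm can. A call with a gripper value outside its range is refused whole. The fingers move at their own pace and stop on an object; the grip force is fixed at half the most. Time passes only in rows, so rows that do not move let the fingers close. It gives the time, the measured TCP pose, the force and the opening at its end, in the units of the state.
- robot.get_obs(): the state, without advancing time (a new reading comes with each control period).
- robot.snapshot(name): name is "scene" or "top" or "wrist"; returns the picture (400x640x3 uint8, blue, green, red); there is no depth.
- robot.camera_params(name): a dict with "fx", "fy", "cx", "cy" (pixels), "extrinsics" (4x4, takes a point from camera to world coordinates). Camera axes: x right, y up, looking along -z (the intrinsics and any distortion apply to the point x, -y, -z); pixel columns grow to the right and rows downward; lengths in m; the calibration is good to about 2 mm. The wrist camera is an equidistant fisheye: a pixel r from the principal point sees the ray r / f radians off the axis. A picture is of the moment at which its call begins: read the wrist's pose just before it. camera_params takes no time and is no camera call; for the wrist camera it gives the pose at the moment of the call.
- robot.close_job(): hands the job in, once; it reports no verdict.
Trained networks look in the newest picture that a camera, given by its name, has taken for a name from the list of things; names that differ only in an ending like _2 or _b are one class to them, and where a whole thing is asked for, a point or a joint stands for the part that bears it (a point fixed in the world has none). Each returns a list of dicts, best first, with "score" (0 to 1); they miss things now and then, are a little off and sometimes report something else, mostly with a low value. They report only what shows in the picture. A call takes as long as a camera call. They do not tell look-alikes from the thing itself.
- robot.spot_in(camera, target): "centre" ([x, y, z] in m, in the coordinates of the camera as it stood for that picture, good to about 4 mm: the middle of the surface that is visible of it).
The state is a dict: "time": time; "joint_positions": joint angles; "qvel": joint speeds; "joint_torque": joint torques, N m; "tool_pos": TCP position; "ee_rot": TCP orientation; "wrist_force": force on the tool from outside, world axes, zero at the start; "wrist_torque": the same for the moment, N m; "width": finger opening in m.
Only numpy, scipy, OpenCV 4.12 (cv2) and the standard library are available. Lean on these libraries where they do the work, as an engineer would, in place of code of your own. Each camera call takes 0.05 s, during which the arm holds its last target.

TASK

The brown soap slab is held in the wooden trimming jig under a hinged steel clamp bar: swing the bar up by its red handle until it stands nearly upright and leave it up, then slide the slab straight out from under the jig's metal lips, towards the jig's long open end. Lay the slab flat, brown side up, lengthwise and centred on the empty curing rack, setting it down gently rather than dropping it, and let go. Leave the green slab on the other rack and all the bottles and vessels where they stand.

Things in the scene. Friction and masses are not known exactly. Their poses are not given: they have to be found in the camera images.
- jig: Fixed wooden soap-trimming jig; origin at table level on its centre line. Base board 170 (x) x 280 (y) x 12 mm, y from -190 to +90 mm. On it a white runner 44 mm wide (x = +-22 mm), top 27 mm above the table, from y = -180 to +80 mm, on which the slab lies and slides along the jig's -y. For y < 0 runner and slab are open above and at both sides.
- channel_mouth (a point): Mouth of the jig's lipped channel: jig x = 0, y = 0, 53 mm above the table. From here to jig y = +74 mm (stop) stand side walls (inner faces x = +-32, outer +-42 mm) with metal lips overhanging the slab's edges to x = +-24 mm (underside 53, top 60 mm above the table): there the slab cannot be lifted, only slid out along -y.
- clamp_bar (a joint): Clamp bar angle (rad): 0 = down, level over the slab; grows as its red-handled end swings up, 1.57 = upright, stop at 1.75. Starts at 0 to 0.04. Stiff friction hinge: it stays where it is left; lifting takes about 4 N at the handle. Steel strip 26 mm wide, 14 mm thick, rubber pad beneath, crossing above the lips at jig y = +35 mm.
- bar_hinge (a point): Point on the clamp bar's hinge axis, at jig x = +55, y = +35 mm, 69 mm above the table. The axis runs along the jig's y; the bar reaches from here towards the jig's -x when down, and the handle swings up and over towards +x.
- bar_grip (a point): Middle of the free part of the bar's red round handle: a 16 mm rod parallel to the jig's y, 140 mm from the hinge axis, free for 72 mm on the bar's +y side (this point: 52 mm along y from bar_hinge). Bar down: at jig x = -85, y = +87 mm, 69 mm above the table. It can turn between the fingers as the bar swings.
- slab: Loose soap slab, brown on ochre, 60 (x) x 140 (y) x 24 (z) mm, about 0.2 kg; origin at the centre of its underside. Starts on the runner in line with the jig, centre at jig y = -10 to 0 mm, so about 70 mm of it stands out on the -y side of the lips. Clear of the lips once its centre is beyond jig y = -70 mm; it can rest on the runner with its centre as far as y = -120 mm.
- rack_empty: Fixed empty wooden curing rack, 100 (x) x 200 (y) x 26 (z) mm, flat slatted top; origin at the centre of its underside, its top 26 mm above. Its length lies along its y. The two racks may swap places.
- rack_full: Fixed curing rack like the other, but with the green slab on it; origin at the centre of its underside.
- green_slab: Loose green soap slab of the same size as the brown one, lying on the other rack; origin at the centre of its underside. Leave it.
- bowl: Loose glass bowl, diameter 116, height 50 mm, origin under its centre. Leave it.
- dropper_bottle: Loose small amber bottle, diameter 40, height 85 mm, origin under its centre. Leave it.
- jar: Loose jar with brass lid, diameter 84, height 120 mm, origin under its centre. Leave it.
- oil_bottle: Loose amber bottle, diameter 72, height 190 mm, origin under its centre. Leave it.
- mortar: Loose wooden mortar, diameter 100, height 110 mm, origin under its centre. Leave it.
- beaker: Loose glass beaker, diameter 70, height 90 mm, origin under its centre. Leave it.
There are look-alikes about, which are no part of the job. There is more than one size of the slab; the job needs the smallest. What is shaped like the rack_empty but turquoise is not meant.

How it is judged:
On the way, in this order (a step that is already met when the one before it is completed fails the run):
1. the clamp bar is swung up to nearly upright (over 1.2 rad) while the slab still lies in the channel (within 30 mm of its start) (value of joint clamp_bar above 1.2 rad and distance of slab from where it was at the start of the episode below 0.03 m), for 0.2 s.
2. the slab is slid out along the jig's -y until it is clear of the lips (its centre beyond jig y = -70 mm), the bar staying up (value of joint clamp_bar above 1.2 rad and y of slab in the frame of jig below -0.07 m), for 0.1 s.
At the end, for the whole second after the job is handed in: The brown slab lies at rest, flat (within 0.08 rad), right side up and released on the empty rack, its centre within 25 mm across and 30 mm along of the rack's centre, its length within 0.25 rad of the rack's length (either way round); the clamp bar still stands above 1.2 rad (value of joint clamp_bar above 1.2 rad and x of slab in the frame of rack_empty between -0.025 and 0.025 m and y of slab in the frame of rack_empty between -0.03 and 0.03 m and z of slab in the frame of rack_empty between 0.022 and 0.031 m and angle between slab's own z axis and vertical below 0.08 rad and angle between the y axis of slab and the y axis of rack_empty, either way round below 0.25 rad and linear speed of slab below 0.02 m/s and contact force between the fingers and slab below 0.05 N); the robot touches nothing.
It fails at once if the brown slab is dropped or thrown: it moves faster than 0.45 m/s (a fall of about 10 mm) with no finger on it (linear speed of slab above 0.45 m/s and contact force between the fingers and slab below 0.01 N).
It fails at once if the green slab is shifted by more than 20 mm (distance of green_slab from where it was at the start of the episode above 0.02 m).
It fails at once if a bottle, jar, bowl, beaker or mortar is moved by more than 30 mm or tipped over (distance of any of bowl, dropper_bottle, jar, oil_bottle, mortar, beaker from where it was at the start of the episode above 0.03 m or angle between any of bowl, dropper_bottle, jar, oil_bottle, mortar, beaker's own z axis and vertical above 0.5 rad).
It also fails if it takes over 56 s, if anything falls off the work surface, if the arm or the gripper's body presses on something with over 40 N, if the wrist force passes 120 N, or if a joint passes its speed limit or range.

## Working session

There is one attempt and no reset: what is moved stays moved. The work goes in short steps, Python scripts to look and compute and a tool call to move; the robot and the scene stay as the last step left them, time stands still between calls to the robot, and variables do not carry over. Pictures are saved under pics/ and viewed, and the job is handed in when it is done.

Besides the shell and the picture viewer there is one more tool, called after "Call:" by a JSON object that holds its "name" and its "arguments", one argument or row to a line. arm_command: Moves the arm, as the interface text tells. Its arguments: {"type":"object","properties":{"series":{"type":"string"}},"required":["series"]}

```bash
mkdir -p pics; ls; python3 - <<'E'
from bench import robot
import cv2
o=robot.get_obs(); print(o)
print(robot.tcp_to_grasp)
for n in("scene","top","wrist"):
    p=robot.camera_params(n); print(n,p)
    cv2.imwrite(f"pics/{n}0.png",robot.snapshot(n))
E
```

```text
pics
{'time': 0.0, 'joint_positions': array([ 1.07591000e+00,  8.79442600e-02,  1.37222654e+00, -4.26040092e-05,
        1.68361385e+00, -1.03121418e-01]), 'qvel': array([-0.00082485,  0.00162238,  0.00023552,  0.00134454, -0.00036042,
        0.00030105]), 'joint_torque': array([-1.32293040e-03, -3.40180528e+01, -3.02420104e+01,  7.14631914e-02,
        3.30667372e-02, -1.68807342e-04]), 'tool_pos': array([0.20976798, 0.50783256, 0.20432412]), 'ee_rot': array([-1.5706128 ,  0.00218471,  1.17902687]), 'wrist_force': array([-0.49006405,  0.64326419, -0.28840461]), 'wrist_torque': array([0.02566635, 0.04114737, 0.01526103]), 'width': 0.09414722575459566}
0.0188
scene {'fx': 412.25703060999285, 'fy': 412.25703060999285, 'cx': 319.1977715651074, 'cy': 195.48104555815382, 'extrinsics': array([[-0.6887561 , -0.57145913,  0.44614963,  1.21157517],
       [ 0.72493721, -0.55049725,  0.41402756,  0.66235404],
       [ 0.00900431,  0.60859447,  0.79343033,  1.30306722],
       [ 0.        ,  0.        ,  0.        ,  1.        ]])}
top {'fx': 424.88278945233725, 'fy': 424.88278945233725, 'cx': 316.4071590825631, 'cy': 204.27904285322458, 'extrinsics': array([[-2.37091436e-02,  9.93362709e-01, -1.12554006e-01,
         3.01658602e-01],
       [-9.99718425e-01, -2.36679426e-02,  1.70243727e-03,
         9.73865497e-03],
       [-9.72784049e-04,  1.12562677e-01,  9.93644150e-01,
         2.00541930e+00],
       [ 0.00000000e+00,  0.00000000e+00,  0.00000000e+00,
         1.00000000e+00]])}
wrist {'fx': 309.70691628693146, 'fy': 309.70691628693146, 'cx': 324.37320194667774, 'cy': 195.44740128913924, 'extrinsics': array([[ 0.38218611, -0.89780814, -0.218802  ,  0.14640054],
       [ 0.92408462,  0.37101547,  0.09173404,  0.53409611],
       [-0.00118064, -0.23725104,  0.97144766,  0.38437615],
       [ 0.        ,  0.        ,  0.        ,  1.        ]])}
```

View pics/scene0.png

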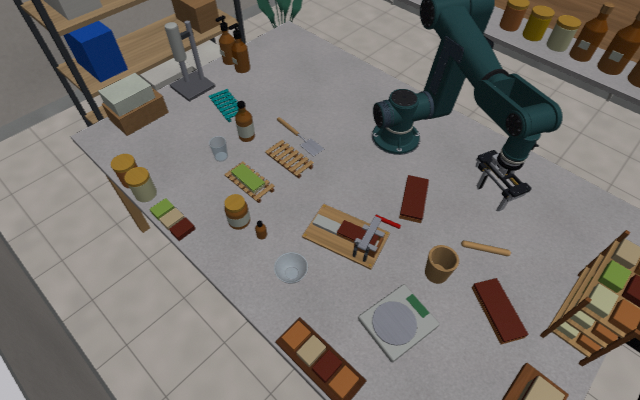

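View pics/top0.png

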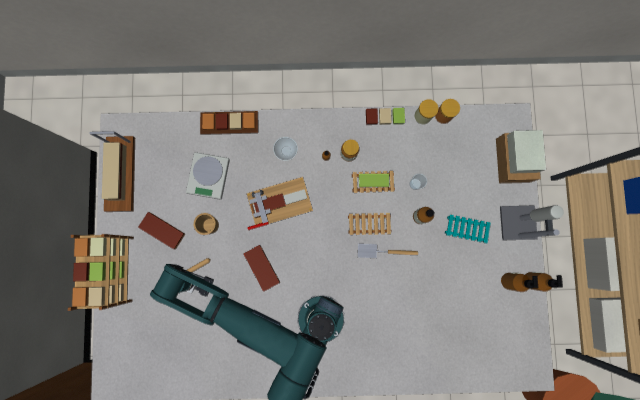

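View pics/wrist0.png

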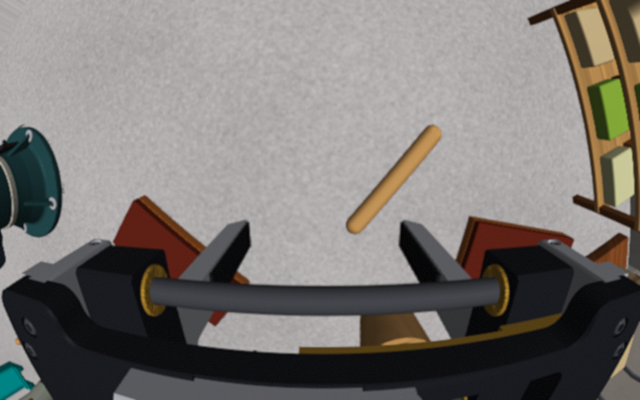

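The pictures show these candidates:
- **Brown slabs:** the one in the jig at scene (355,232) / top (270,203), and bigger look-alikes at scene (414,198) and (499,310) / top (262,268) and (161,230).
- **Racks:** the empty wooden one at top (370,223), the one with the green slab at (373,181), and the turquoise look-alike at (468,229).

I choose the slab in the jig and the wooden rack at (370,223), and will check both in a crop.

```bash
cat > h.py <<'E'
import numpy as np, cv2
from bench import robot
from scipy.spatial.transform import Rotation as Rn
def ray(cam,u,v,P=None):
    P=P or robot.camera_params(cam)
    a=(u-P['cx']);b=(v-P['cy'])
    if cam=='wrist':
        r=np.hypot(a,b);th=r/P['fx'];s=np.sin(th)/max(r,1e-9)
        d=np.array([a*s,-b*s,-np.cos(th)])
    else: d=np.array([a/P['fx'],-b/P['fy'],-1])
    E=P['extrinsics'];return E[:3,3],E[:3,:3]@d
def hit(cam,u,v,z,P=None):
    o,d=ray(cam,u,v,P);return o+d*(z-o[2])/d[2]
def proj(cam,X,P=None):
    P=P or robot.camera_params(cam);E=P['extrinsics']
    c=E[:3,:3].T@(np.asarray(X,float)-E[:3,3]);x,y,z=c[0],-c[1],-c[2]
    if cam=='wrist':
        r=np.hypot(x,y);th=np.arctan2(r,z);return np.array([P['cx']+P['fx']*th*x/r,P['cy']+P['fx']*th*y/r])
    return np.array([P['cx']+P['fx']*x/z,P['cy']+P['fy']*y/z])
def spot(cam,t,n=4):
    E=robot.camera_params(cam)['extrinsics']
    for r in robot.spot_in(cam,t)[:n]:
        c=E[:3,:3]@np.array(r['centre'])+E[:3,3]
        print(cam,t,round(r['score'],2),c.round(4),proj(cam,c).round(0))
def R(): return Rn.from_euler('xyz',robot.get_obs()['ee_rot']).as_matrix()
E
python3 - <<'E'
from h import *
print(R().round(3))
im=robot.snapshot('top')
cv2.imwrite('pics/topc.png',cv2.resize(im[150:270,230:400],None,fx=4.7,fy=4.7,interpolation=cv2.INTER_CUBIC))
im=robot.snapshot('scene')
cv2.imwrite('pics/scc.png',cv2.resize(im[120:290,220:420],None,fx=3.5,fy=3.5,interpolation=cv2.INTER_CUBIC))
for c in('top','scene'):
  for t in('jig','slab','rack_empty','bar_grip','mortar','bowl','dropper_bottle','jar'): spot(c,t)
E
```

```text
[[ 0.382 -0.001 -0.924]
 [ 0.924 -0.001  0.382]
 [-0.002 -1.     0.   ]]
top jig 0.77 [0.5403 0.1679 0.0088] [282. 202.]
top slab 0.83 [0.2305 0.2642 0.0375] [262. 269.]
top slab 0.77 [0.4187 0.732  0.0315] [161. 231.]
top slab 0.53 [0.5368 0.2066 0.0531] [273. 202.]
top slab 0.27 [0.4864 0.2643 0.0743] [260. 213.]
top rack_empty 0.88 [ 0.4278 -0.2392  0.0247] [370. 224.]
top rack_empty 0.73 [ 0.3922 -0.6944  0.022 ] [467. 229.]
top bar_grip 0.51 [0.4866 0.2623 0.0704] [261. 213.]
top mortar 0.94 [0.4451 0.5202 0.0701] [204. 223.]
top bowl 0.96 [0.7959 0.1484 0.0204] [285. 149.]
top jar 0.66 [ 0.7623 -0.156   0.1293] [351. 149.]
scene jig 0.75 [0.5646 0.1972 0.0137] [346. 239.]
scene jig 0.5 [ 0.7672 -0.0316  0.0482] [261. 231.]
scene slab 0.58 [0.4333 0.7382 0.0336] [500. 311.]
scene slab 0.57 [0.5367 0.2105 0.0484] [354. 231.]
scene rack_empty 0.94 [ 0.4082 -0.7004  0.0231] [224. 104.]
scene rack_empty 0.79 [ 0.4342 -0.2335  0.0287] [289. 157.]
scene rack_empty 0.51 [0.7847 0.1369 0.0176] [291. 267.]
scene rack_empty 0.19 [ 0.4752 -0.4607  0.1005] [244. 123.]
scene bar_grip 0.96 [0.497  0.2657 0.0753] [374. 230.]
scene mortar 0.85 [0.4368 0.51   0.0779] [442. 261.]
scene bowl 0.66 [0.7846 0.1362 0.0211] [291. 267.]
scene bowl 0.61 [0.4963 0.2694 0.0741] [375. 230.]
scene dropper_bottle 0.67 [ 0.7684 -0.0314  0.0517] [261. 231.]
scene dropper_bottle 0.65 [0.497  0.2662 0.074 ] [374. 230.]
scene dropper_bottle 0.43 [0.5363 0.209  0.0511] [354. 231.]
scene jar 0.73 [ 0.7837 -0.1346  0.0968] [237. 210.]
```

View pics/topc.png

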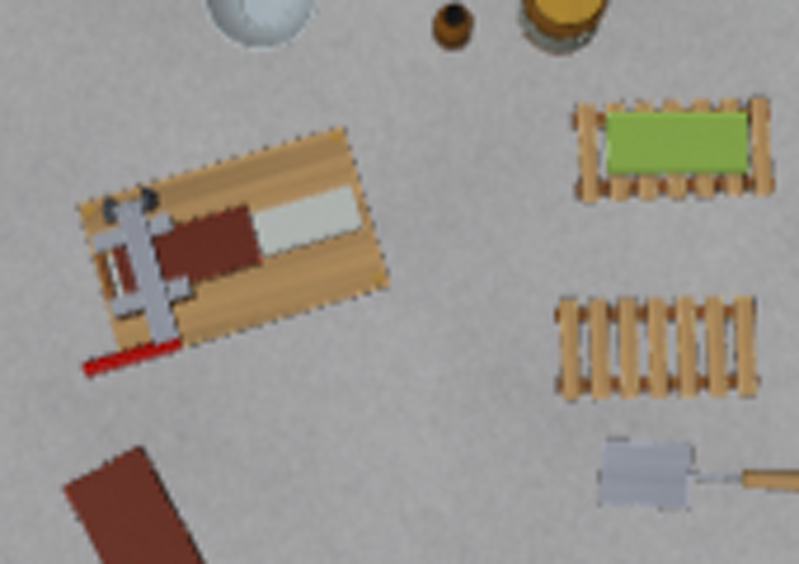

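View pics/scc.png

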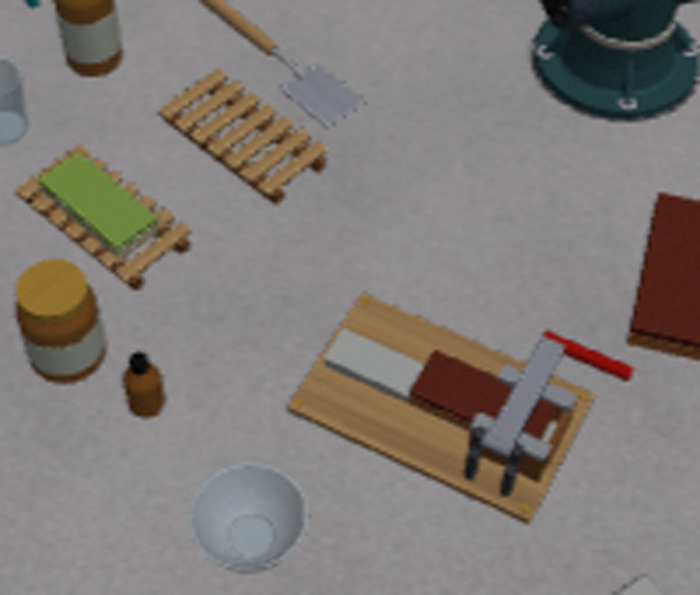

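```bash
python3 - <<'E'
from h import *
from scipy.optimize import least_squares
P={c:robot.camera_params(c) for c in('top','scene')}
def fit(obs,name,z,x0):
    def f(q):
        c,s=np.cos(q[2]),np.sin(q[2])
        return np.concatenate([proj(cm,[q[0]+c*x-s*y,q[1]+s*x+c*y,z],P[cm])-uv for cm,(x,y),uv in obs])
    r=least_squares(f,x0);print(name,r.x.round(4),np.degrees(r.x[2]).round(1),r.fun.round(1))
T=lambda u,v:np.array([u/4.7+230-.4,v/4.7+150-.4]);S=lambda u,v:np.array([u/3.5+220-.4,v/3.5+120-.4])
c=[(.085,.09),(.085,-.19),(-.085,-.19),(-.085,.09)]
t=[T(80,205),T(345,128),T(388,287)];s=[S(530,520),S(290,407),S(365,293),S(593,397)]
ot=[('top',a,b) for a,b in zip(c,t)];os=[('scene',a,b) for a,b in zip(c,s)]
for n,o in(('top',ot),('scene',os),('both',ot+os)): fit(o,'jig '+n,.012,[.54,.2,.28])
c=[(.05,.1),(.05,-.1),(-.05,-.1),(-.05,.1)]
t=[T(560,297),T(755,297),T(757,397),T(562,399)]
ot=[('top',a,b) for a,b in zip(c,t)]
fit(ot,'rack',.022,[.43,-.23,0])
s=[S(277,200),S(160,110),S(218,72),S(325,150)]
os=[('scene',a,b) for a,b in zip(c,s)]
fit(os,'rack',.026,[.43,-.23,0])
fit(ot+os,'rack',.022,[.43,-.23,0])
E
```

```text
jig top [0.5299 0.2294 0.2585] 14.8 [-0.6 -0.2 -0.1 -0.1  0.7  0.3]
jig scene [0.5342 0.2316 0.2597] 14.9 [ 0.2  0.7 -0.9 -0.3 -0.4 -0.3  1.1 -0.4]
jig both [0.5328 0.2308 0.2569] 14.7 [-0.8 -0.8 -0.4 -0.6  0.3 -0.3  0.2  0.3 -0.8 -0.8 -0.2 -0.7  1.2 -0.7]
rack [ 0.43   -0.2405 -0.0181] -1.0 [-0.6  0.2  0.6 -0.1  0.7  0.  -0.7 -0.2]
rack [ 0.4336 -0.2341  0.0033] 0.2 [-1.1 -0.4 -0.9  0.4 -0.3 -0.8  2.3  0.6]
rack [ 0.4303 -0.2389 -0.0074] -0.4 [-1.1  0.4  0.1 -0.3  0.5 -0.3 -0.9  0.  -1.6 -0.7 -0.9 -0.1 -0.2 -1.2
  1.9  0.4]
```

Call:
{"name": "arm_command", "arguments": {
  "series": "0 0.149 0 0 0 0 0.05;0 0.149 0 0 0 0 0.05;0 0.149 0 0 0 0 0.05;0 0.149 0 0 0 0 0.05;0 0.149 0 0 0 0 0.05;0 0.149 0 0 0 0 0.05;0 0.03 0 0 0 0 0.05"
}}

```text
time: 1.75
tool_pos: [0.21, 0.5083, 0.2055]
ee_rot: [-1.571, 0.0, 0.24]
wrist_force: [0.2, 0.7, 0.9]
width: 0.0501
```

```bash
cat >> h.py <<'E'
JIG=np.array([.532,.230]);JY=.257
RK=np.array([.431,-.238]);RY=-.008
def j2w(x,y,z):
    c,s=np.cos(JY),np.sin(JY);return np.array([JIG[0]+c*x-s*y,JIG[1]+s*x+c*y,z])
def plan(pos,yaw):
    o=robot.get_obs();M=R()
    Rt=np.column_stack([[np.cos(yaw),np.sin(yaw),0],[0,0,-1],np.cross([np.cos(yaw),np.sin(yaw),0],[0,0,-1])])
    print('t',round(o['time'],2),'tcp',o['tool_pos'].round(4),'F',o['wrist_force'].round(1),'w',o['width'].round(4))
    print('rotvec',Rn.from_matrix(M.T@Rt).as_rotvec().round(4),'shift now',(M.T@(pos-o['tool_pos'])).round(4),'shift after turn',(Rt.T@(pos-o['tool_pos'])).round(4))
E
python3 -c "
from h import *
plan(j2w(-.085,.092,.15),JY)"
```

```text
Traceback (most recent call last):
  File "h.py", line 33, in plan
    print('t',round(o['time'],2),'tcp',o['tool_pos'].round(4),'F',o['wrist_force'].round(1),'w',o['width'].round(4))
                                                                                                ^^^^^^^^^^^^^^^^
AttributeError: 'float' object has no attribute 'round'
```

```bash
sed -i "s/o\['width'\].round(4)/round(o['width'],4)/" h.py
python3 -c "
from h import *
plan(j2w(-.085,.092,.15),JY)"
```

```text
t 1.75 tcp [0.21   0.5083 0.2055] F [0.2 0.7 0.9] w 0.0501
rotvec [-0.0001 -0.0166 -0.    ] shift now [ 0.16    0.0555 -0.2564] shift after turn [ 0.1557  0.0555 -0.259 ]
```

Call:
{"name": "arm_command", "arguments": {
  "series": "0 -0.016 0 0.02 0.007 -0.032 0.05;0 0 0 0.02 0.007 -0.032 0.05;0 0 0 0.02 0.007 -0.032 0.05;0 0 0 0.02 0.007 -0.032 0.05;0 0 0 0.02 0.007 -0.032 0.05;0 0 0 0.02 0.007 -0.032 0.05;0 0 0 0.02 0.007 -0.032 0.05;0 0 0 0.016 0.006 -0.032 0.05;0 0 0 0 0 0 0.05;0 0 0 0 0 0 0.05"
}}

```text
time: 2.75
tool_pos: [0.4332, 0.2942, 0.1486]
ee_rot: [-1.567, -0.002, 0.26]
wrist_force: [0.3, -0.4, -0.2]
width: 0.05
```

```bash
python3 - <<'E'
from h import *
plan(j2w(-.085,.092,.15),JY)
P=robot.camera_params('wrist')
im=robot.snapshot('wrist');
for q in [(-.085,.051,.069),(-.085,.123,.069),(-.085,.092,.069),(-.085,-.19,.012),(-.085,.09,.012),(.085,.09,.012),(.085,-.19,.012)]:
    p=proj('wrist',j2w(*q),P);print(q,p.round(0));cv2.circle(im,tuple(int(round(a)) for a in p),2,(255,0,255),-1)
cv2.imwrite('pics/w1.png',im)
spot('wrist','bar_grip');spot('wrist','slab')
E
```

```text
t 2.75 tcp [0.4332 0.2942 0.1486] F [ 0.3 -0.4 -0.2] w 0.05
rotvec [-0.0034  0.0032  0.0023] shift now [-0.0058 -0.0014  0.0048] shift after turn [-0.0058 -0.0014  0.0048]
(-0.085, 0.051, 0.069) [318. 240.]
(-0.085, 0.123, 0.069) [318. 160.]
(-0.085, 0.092, 0.069) [318. 196.]
(-0.085, -0.19, 0.012) [320. 379.]
(-0.085, 0.09, 0.012) [319. 185.]
(0.085, 0.09, 0.012) [470. 186.]
(0.085, -0.19, 0.012) [434. 372.]
wrist bar_grip 0.65 [0.4505 0.2666 0.0752] [336. 238.]
wrist slab 0.75 [0.2668 0.2823 0.0307] [170. 164.]
wrist slab 0.71 [0.5258 0.2821 0.0544] [413. 234.]
```

View pics/w1.png

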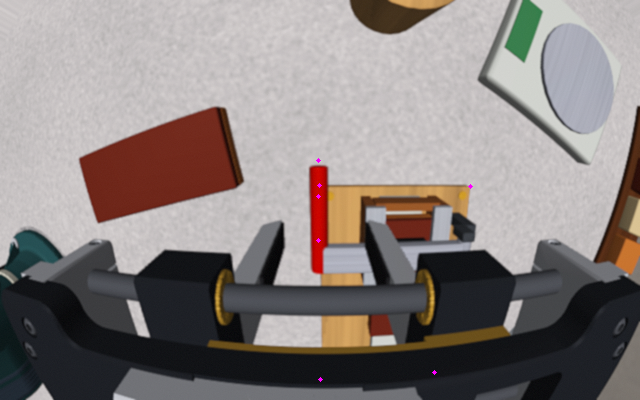

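Call:
{"name": "arm_command", "arguments": {
  "series": "0 0.003 0 -0.006 0.014 0.001 0.05;0 0 0 0 0.02 0 0.05;0 0 0 0 0.02 0 0.05;0 0 0 0 0.02 0 0.05;0 0 0 0 0.02 0 0.05;0 0 0 0 0.006 0 0.05;0 0 0 0 0 0 0.05"
}}

```text
time: 3.6
tool_pos: [0.423, 0.3049, 0.0506]
ee_rot: [-1.563, -0.012, 0.275]
wrist_force: [-0.3, 0.3, -0.1]
width: 0.0497
```

```bash
python3 - <<'E'
from h import *
plan(j2w(-.085,.089,.05),JY)
cv2.imwrite('pics/w2.png',robot.snapshot('wrist'))
E
```

```text
t 3.6 tcp [0.423  0.3049 0.0506] F [-0.3  0.3 -0.1] w 0.0497
rotvec [-0.0079  0.0184  0.0117] shift now [ 0.0012  0.0005 -0.0111] shift after turn [ 0.0014  0.0006 -0.0111]
```

View pics/w2.png

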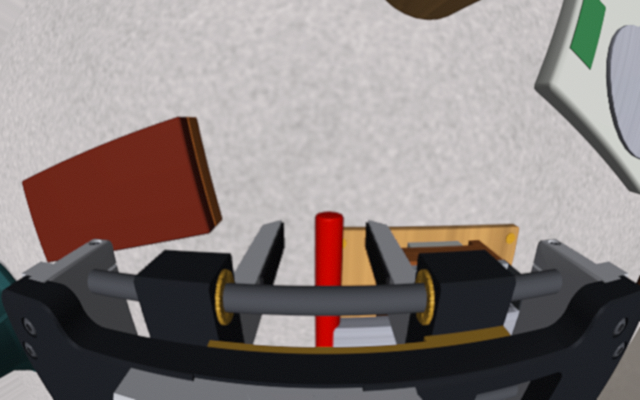

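Call:
{"name": "arm_command", "arguments": {
  "series": "-0.008 0.018 0.012 0.001 0 -0.011 0.05;0 0 0 0 0 0 0.05;0 0 0 0 0 0 0;0 0 0 0 0 0 0;0 0 0 0 0 0 0;0 0 0 0 0 0 0;0 0 0 0 0 0 0"
}}

```text
time: 4.35
tool_pos: [0.428, 0.2948, 0.0556]
ee_rot: [-1.569, -0.002, 0.256]
wrist_force: [-5.3, -1.4, 1.9]
width: 0.015
```

```bash
python3 - <<'E'
from h import *
plan(j2w(-.085,.089,.05),JY)
# arc plan
for t in np.arange(0,1.6,.1): print(round(t,1), (.14*np.array([1-np.cos(t),-np.sin(t)])).round(4))
E
```

```text
t 4.35 tcp [0.428  0.2948 0.0556] F [-5.3 -1.4  1.9] w 0.015
rotvec [-0.0014 -0.001   0.002 ] shift now [-0.0009  0.0056 -0.0002] shift after turn [-0.0009  0.0056 -0.0001]
0.0 [ 0. -0.]
0.1 [ 0.0007 -0.014 ]
0.2 [ 0.0028 -0.0278]
0.3 [ 0.0063 -0.0414]
0.4 [ 0.0111 -0.0545]
0.5 [ 0.0171 -0.0671]
0.6 [ 0.0245 -0.079 ]
0.7 [ 0.0329 -0.0902]
0.8 [ 0.0425 -0.1004]
0.9 [ 0.053  -0.1097]
1.0 [ 0.0644 -0.1178]
1.1 [ 0.0765 -0.1248]
1.2 [ 0.0893 -0.1305]
1.3 [ 0.1026 -0.1349]
1.4 [ 0.1162 -0.138 ]
1.5 [ 0.1301 -0.1396]
```

Call:
{"name": "arm_command", "arguments": {
  "series": "0 0 0 0.001 -0.014 0 0;0 0 0 0.002 -0.014 0 0;0 0 0 0.004 -0.014 0 0;0 0 0 0.005 -0.013 0 0"
}}

```text
time: 4.75
tool_pos: [0.4358, 0.2969, 0.1057]
ee_rot: [-1.57, 0.01, 0.257]
wrist_force: [-0.7, 0.4, -6.1]
width: 0.0151
```

```bash
python3 - <<'E'
from h import *
plan(j2w(-.085,.089,.05),JY)
E
```

```text
t 4.75 tcp [0.4358 0.2969 0.1057] F [-0.7  0.4 -6.1] w 0.0151
rotvec [-0.0007 -0.0003 -0.0104] shift now [-0.0084  0.0558 -0.0002] shift after turn [-0.009   0.0557 -0.0002]
```

Call:
{"name": "arm_command", "arguments": {
  "series": "0 0 -0.01 0.007 -0.013 0 0;0 0 0 0.008 -0.012 0 0;0 0 0 0.009 -0.011 0 0;0 0 0 0.01 -0.01 0 0"
}}

```text
time: 5.15
tool_pos: [0.4613, 0.3039, 0.1533]
ee_rot: [-1.571, 0.024, 0.259]
wrist_force: [-5.8, -1.8, -2.2]
width: 0.0153
```

```bash
python3 - <<'E'
from h import *
plan(j2w(-.085,.089,.05),JY)
E
```

```text
t 5.15 tcp [0.4613 0.3039 0.1533] F [-5.8 -1.8 -2.2] w 0.0153
rotvec [ 0.0006  0.0016 -0.0236] shift now [-0.033   0.1041 -0.0003] shift after turn [-0.0354  0.1033 -0.0004]
```

Call:
{"name": "arm_command", "arguments": {
  "series": "0 0 -0.02 0.011 -0.009 0 0;0 0 -0.005 0.012 -0.008 0 0;0 0 -0.005 0.012 -0.007 0 0;0 0 -0.005 0.013 -0.006 0 0"
}}

```text
time: 5.55
tool_pos: [0.5017, 0.3148, 0.1888]
ee_rot: [-1.572, 0.006, 0.261]
wrist_force: [-4.2, -1.2, -3.0]
width: 0.015
```

```bash
python3 - <<'E'
from h import *
plan(j2w(-.085,.089,.05),JY)
E
```

```text
t 5.55 tcp [0.5017 0.3148 0.1888] F [-4.2 -1.2 -3. ] w 0.015
rotvec [ 0.0016  0.0037 -0.0061] shift now [-0.0764  0.1393 -0.0002] shift after turn [-0.0772  0.1388 -0.0007]
```

Call:
{"name": "arm_command", "arguments": {
  "series": "0 0 -0.005 0.014 -0.005 0 0;0 0 -0.005 0.014 -0.004 0 0;0 0 -0.005 0.014 -0.003 0 0;0 0 -0.005 0.014 -0.001 0 0;0 0 -0.005 0.012 0 0 0"
}}

```text
time: 6.05
tool_pos: [0.5642, 0.3318, 0.2079]
ee_rot: [-1.573, -0.006, 0.262]
wrist_force: [-4.7, -0.2, -4.2]
width: 0.0147
```

```bash
python3 - <<'E'
from h import *
plan(j2w(.055,.089,.19),JY)
cv2.imwrite('pics/w3.png',robot.snapshot('wrist'))
im=robot.snapshot('scene')
cv2.imwrite('pics/s3.png',cv2.resize(im[150:290,280:480],None,fx=4,fy=4,interpolation=cv2.INTER_CUBIC))
E
```

```text
t 6.05 tcp [0.5642 0.3318 0.2079] F [-4.7 -0.2 -4.2] w 0.0147
rotvec [0.0023 0.0052 0.0064] shift now [-0.0022  0.0179 -0.0012] shift after turn [-0.0021  0.0179 -0.0013]
```

View pics/s3.png

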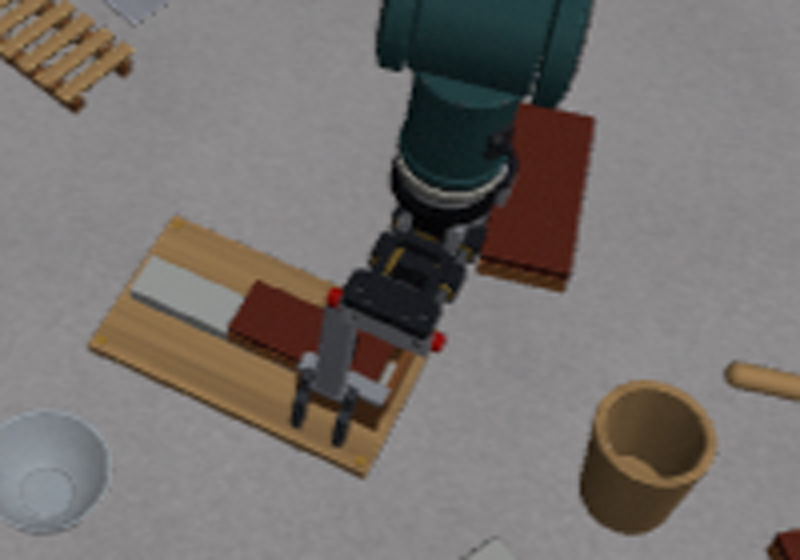

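View pics/w3.png

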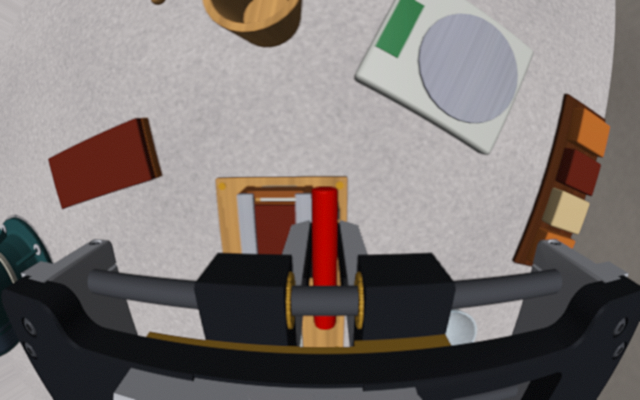

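Call:
{"name": "arm_command", "arguments": {
  "series": "0 0 0 0 0 0 0.05;0 0 0 0 0 0 0.05;0 0 0 0 0 0 0.05;0 0 0 0 0 0 0.05;0 0 0 0 -0.02 0 0.05;0 0 0 0 -0.03 0 0.08;0 0 0 0 -0.03 0 0.08;0 0 0 0 -0.02 -0.01 0.08"
}}

```text
time: 6.95
tool_pos: [0.5671, 0.3218, 0.3129]
ee_rot: [-1.575, -0.017, 0.262]
wrist_force: [0.2, -1.1, -0.5]
width: 0.0708
```

```bash
python3 - <<'E'
from h import *
plan(j2w(0,-.045,.15),JY)
cv2.imwrite('pics/w4.png',robot.snapshot('wrist'))
im=robot.snapshot('scene')
cv2.imwrite('pics/s4.png',cv2.resize(im[150:290,280:480],None,fx=4,fy=4,interpolation=cv2.INTER_CUBIC))
spot('scene','bar_grip')
E
```

```text
t 6.95 tcp [0.5671 0.3218 0.3129] F [ 0.2 -1.1 -0.5] w 0.0708
rotvec [0.0041 0.0048 0.0168] shift now [-0.0606  0.1624 -0.1239] shift after turn [-0.0573  0.1629 -0.1248]
scene bar_grip 0.59 [0.5844 0.2873 0.1891] [366. 231.]
```

View pics/s4.png

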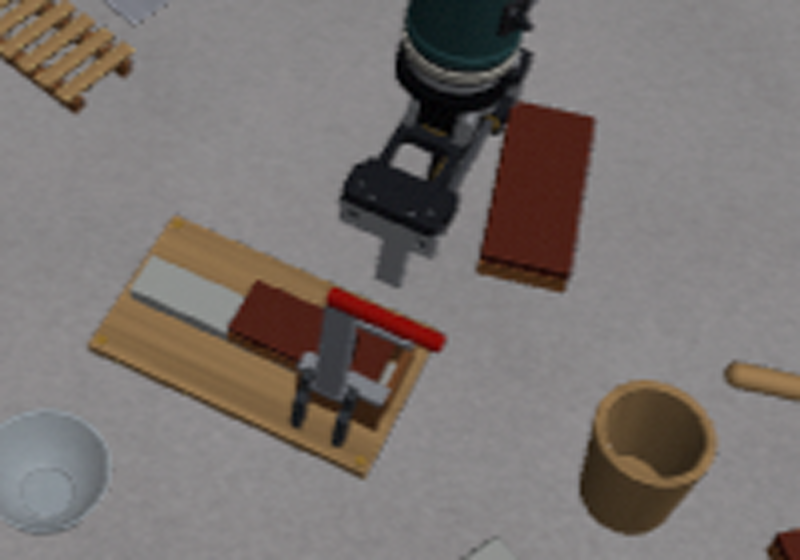

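View pics/w4.png

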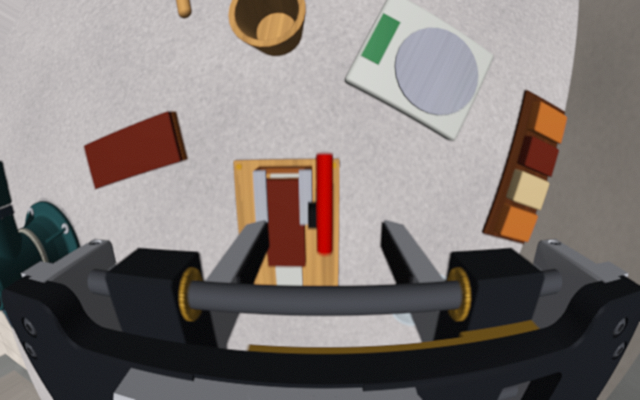

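```bash
python3 - <<'E'
from h import *
im=robot.snapshot('wrist');P=robot.camera_params('wrist')
cv2.imwrite('pics/w4c.png',cv2.resize(im[140:300,220:360],None,fx=4,fy=4,interpolation=cv2.INTER_CUBIC))
for t in np.arange(1.1,1.76,.1):
    x=.055-.14*np.cos(t);z=.069+.14*np.sin(t)
    print(round(t,2),[proj(c,j2w(x,y,z)).round(0) for c in('scene','wrist') for y in(.051,.123)])
print('obs scene',[280+338/4,150+296/4],[280+440/4,150+341/4])
E
```

```text
1.1 [array([378., 215.]), array([399., 223.]), array([258., 218.]), array([255., 147.])]
1.2 [array([377., 216.]), array([397., 225.]), array([269., 220.]), array([267., 147.])]
1.3 [array([375., 219.]), array([396., 228.]), array([282., 221.]), array([280., 147.])]
1.4 [array([374., 221.]), array([395., 230.]), array([296., 222.]), array([294., 148.])]
1.5 [array([372., 224.]), array([393., 233.]), array([310., 223.]), array([310., 148.])]
1.6 [array([370., 227.]), array([391., 237.]), array([325., 223.]), array([325., 148.])]
1.7 [array([368., 231.]), array([389., 240.]), array([339., 223.]), array([340., 148.])]
obs scene [364.5, 224.0] [390.0, 235.25]
```

View pics/w4c.png

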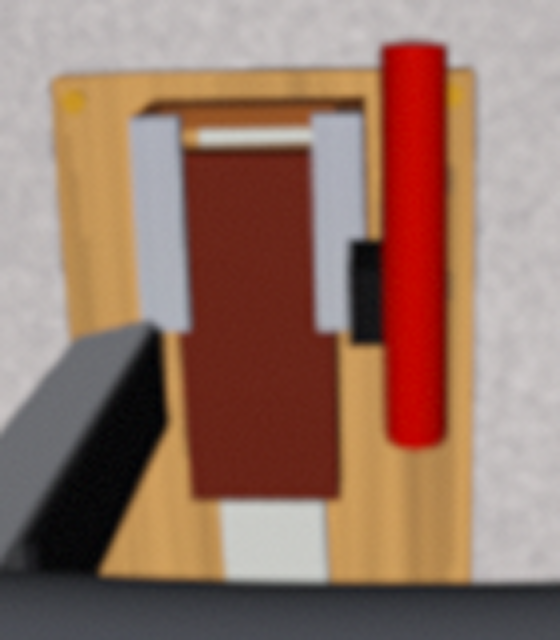

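```bash
python3 - <<'E'
from h import *
def w2j(p):
    c,s=np.cos(JY),np.sin(JY);d=p[:2]-JIG;return np.array([c*d[0]+s*d[1],-s*d[0]+c*d[1]]).round(4)
for n,(u,v),z in [('base-+',(55,78),.012),('base++',(472,68),.012),('lip-0 in',(190,330),.06),('lip+0 in',(315,330),.06),('lip-0 out',(143,325),.06),('slabend-',(192,498),.051),('slabend+',(339,498),.051),('slab mouth -',(180,340),.051),('slab mouth +',(337,340),.051)]:
    print(n,w2j(hit('wrist',u/4+220-.4,v/4+140-.4,z)))
plan(j2w(0,-.052,.12),JY)
E
```

```text
base-+ [-0.0831  0.089 ]
base++ [0.0821 0.0914]
lip-0 in [-0.0236  0.0007]
lip+0 in [0.0229 0.001 ]
lip-0 out [-0.0413  0.0025]
slabend- [-0.0287 -0.0732]
slabend+ [ 0.0299 -0.0723]
slab mouth - [-0.0293 -0.0064]
slab mouth + [ 0.0305 -0.0061]
t 7.15 tcp [0.5674 0.321  0.3103] F [ 0.6 -0.2 -1.3] w 0.0797
rotvec [0.0046 0.0029 0.0148] shift now [-0.0606  0.19   -0.1299] shift after turn [-0.0574  0.1903 -0.131 ]
```

Call:
{"name": "arm_command", "arguments": {
  "series": "0.005 0.003 0.015 -0.015 0 -0.033 0.085;0 0 0 -0.015 0 -0.033 0.085;0 0 0 -0.015 0 -0.033 0.085;0 0 0 -0.013 0.01 -0.032 0.085;0 0 0 0 0.035 0 0.085;0 0 0 0 0.04 0 0.085;0 0 0 0 0.04 0 0.085;0 0 0 0 0.03 0 0.085;0 0 0 0 0.025 0 0.085;0 0 0 0 0 0 0.085"
}}

```text
time: 8.15
tool_pos: [0.5298, 0.1741, 0.0996]
ee_rot: [-1.569, 0.034, 0.259]
wrist_force: [-0.8, -0.9, -0.5]
width: 0.0849
```

```bash
python3 - <<'E'
from h import *
plan(j2w(0.000,-.052,.032),JY)
E
```

```text
t 8.15 tcp [0.5298 0.1741 0.0996] F [-0.8 -0.9 -0.5] w 0.0849
rotvec [-0.0018  0.0024 -0.0342] shift now [0.0187 0.067  0.0013] shift after turn [0.0164 0.0676 0.0015]
```

Call:
{"name": "arm_command", "arguments": {
  "series": "0 0.002 -0.034 0.017 0 0.001 0.085;0 0 0 0 0 0 0.085;0 0 0 0 0.02 0 0.085;0 0 0 0 0.02 0 0.085;0 0 0 0 0.01 0 0.085;0 0 0 0 0 0 0.085"
}}

```text
time: 8.75
tool_pos: [0.5444, 0.1805, 0.0489]
ee_rot: [-1.569, 0.002, 0.259]
wrist_force: [0.5, -0.2, -0.4]
width: 0.0848
```

```bash
python3 - <<'E'
from h import *
plan(j2w(0.000,-.052,.032),JY)
cv2.imwrite('pics/w5.png',robot.snapshot('wrist'))
E
```

```text
t 8.75 tcp [0.5444 0.1805 0.0489] F [ 0.5 -0.2 -0.4] w 0.0848
rotvec [-0.0022  0.0018 -0.0021] shift now [ 0.0006  0.0169 -0.001 ] shift after turn [ 0.0006  0.0169 -0.0009]
```

View pics/w5.png

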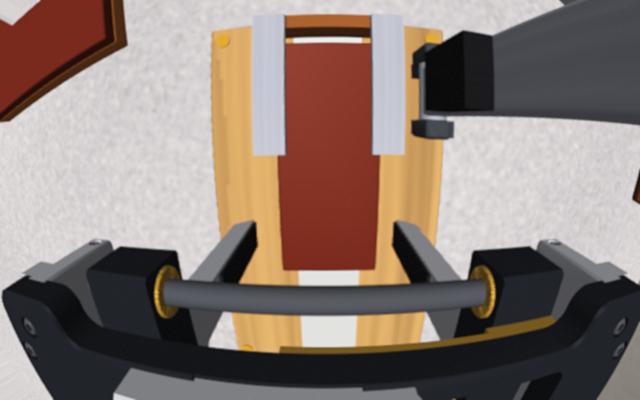

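Call:
{"name": "arm_command", "arguments": {
  "series": "0 0 0 0 0.01 -0.001 0.085;0 0 0 0 0.007 0 0.085;0 0 0 0 0 0 0.085;0 0 0 0 0 0 0.05;0 0 0 0 0 0 0.05;0 0 0 0 0 0 0.05;0 0 0 0 0 0 0.05;0 0 0 0 0 0 0.05"
}}

```text
time: 9.6
tool_pos: [0.5476, 0.1801, 0.0355]
ee_rot: [-1.569, -0.006, 0.259]
wrist_force: [-0.7, -0.2, -0.7]
width: 0.0597
```

```bash
python3 - <<'E'
from h import *
plan(j2w(0.000,-.052-.11,.032),JY)
E
```

```text
t 9.6 tcp [0.5476 0.1801 0.0355] F [-0.7 -0.2 -0.7] w 0.0597
rotvec [-0.0019  0.0019  0.0057] shift now [-0.0027  0.0033 -0.1098] shift after turn [-0.0024  0.0035 -0.1098]
```

Call:
{"name": "arm_command", "arguments": {
  "series": "0 0 0 0 0 -0.015 0.05;0 0 0 0 0 -0.015 0.05;0 0 0 0 0 -0.015 0.05"
}}

```text
time: 9.9
tool_pos: [0.5593, 0.1359, 0.0355]
ee_rot: [-1.567, -0.006, 0.262]
wrist_force: [-0.6, 1.5, -0.4]
width: 0.0599
```

```bash
python3 - <<'E'
from h import *
plan(j2w(0.000,-.052-.11,.035),JY)
E
```

```text
t 9.9 tcp [0.5593 0.1359 0.0355] F [-0.6  1.5 -0.4] w 0.0599
rotvec [-0.0034  0.0052  0.0058] shift now [-0.0028  0.0003 -0.064 ] shift after turn [-0.0025  0.0005 -0.064 ]
```

Sliding works with low force, so I'll carry on.

Call:
{"name": "arm_command", "arguments": {
  "series": "0 0.002 0 0 0 -0.015 0.05;0 0.002 0 0 0 -0.015 0.05;0 0 0 0 0 -0.015 0.05;0 0 0 0 0 -0.015 0.05;0 0 0 0 0 -0.004 0.05;0 0 0 0 0 0 0.05;0 0 0 0 0 0 0.07;0 0 0 0 0 0 0.085;0 0 0 0 0 0 0.085"
}}

```text
time: 10.8
tool_pos: [0.578, 0.0639, 0.0356]
ee_rot: [-1.569, -0.006, 0.252]
wrist_force: [-0.4, -0.2, -0.9]
width: 0.0805
```

```bash
python3 - <<'E'
from h import *
plan(j2w(0.000,-.112,.032),JY)
cv2.imwrite('pics/w6.png',robot.snapshot('wrist'))
E
```

```text
t 10.8 tcp [0.578  0.0639 0.0356] F [-0.4 -0.2 -0.9] w 0.0805
rotvec [-0.0022 -0.0047  0.0062] shift now [-0.0026  0.0037  0.0603] shift after turn [-0.0023  0.0036  0.0603]
```

View pics/w6.png

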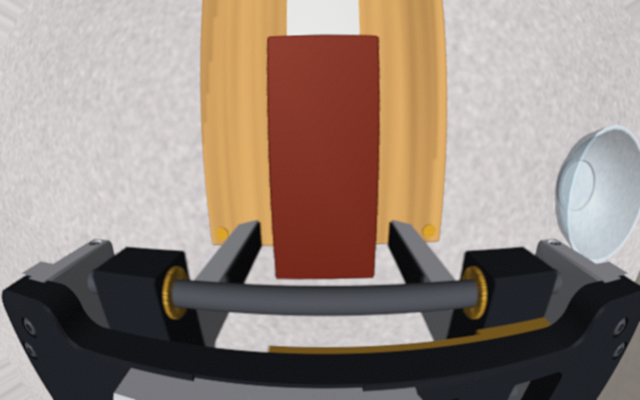

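```bash
python3 - <<'E'
from h import *
def w2j(p):
    c,s=np.cos(JY),np.sin(JY);d=p[:2]-JIG;return np.array([c*d[0]+s*d[1],-s*d[0]+c*d[1]]).round(4)
L=[w2j(hit('wrist',u,v,.051)) for u,v in [(268,37),(379,37),(374,277),(276,278)]];print(L,np.mean(L,0))
E
```

```text
[array([-0.0275, -0.0568]), array([ 0.0318, -0.057 ]), array([ 0.0319, -0.195 ]), array([-0.0274, -0.1952])] [ 0.0022 -0.126 ]
```

Call:
{"name": "arm_command", "arguments": {
  "series": "0 -0.004 0 -0.002 0.001 0.015 0.085;0 0 0 0 0.001 0.015 0.085;0 0 0 0 0.001 0.015 0.085;0 0 0 0 0 0.014 0.085;0 0 0 0 0 0 0.085"
}}

```text
time: 11.35
tool_pos: [0.5587, 0.1277, 0.0324]
ee_rot: [-1.568, -0.006, 0.26]
wrist_force: [-0.5, -0.3, -0.8]
width: 0.0854
```

```bash
python3 - <<'E'
from h import *
plan(j2w(0.000,-.112,.032),JY)
E
```

```text
t 11.35 tcp [0.5587 0.1277 0.0324] F [-0.5 -0.3 -0.8] w 0.0854
rotvec [-0.0033  0.0026  0.0061] shift now [ 0.0001  0.0004 -0.0063] shift after turn [ 0.0002  0.0004 -0.0063]
```

Call:
{"name": "arm_command", "arguments": {
  "series": "0 0.002 0.005 0.001 0 -0.014 0.085;0 0 0 0.001 0 -0.004 0.085;0 0 0 0 0 0 0.085;0 0 0 0 0 0 0.05;0 0 0 0 0 0 0.05;0 0 0 0 0 0 0.05;0 0 0 0 0 0 0.05;0 0 0 0 0 0 0.05"
}}

```text
time: 12.15
tool_pos: [0.5664, 0.1078, 0.0324]
ee_rot: [-1.569, -0.001, 0.256]
wrist_force: [0.7, 0.3, 0.2]
width: 0.0596
```

```bash
python3 - <<'E'
from h import *
plan(j2w(0.000,-.125,.032),JY)
E
```

```text
t 12.15 tcp [0.5664 0.1078 0.0324] F [0.7 0.3 0.2] w 0.0596
rotvec [-0.0019 -0.0012  0.0008] shift now [-0.0022  0.0004  0.002 ] shift after turn [-0.0022  0.0004  0.002 ]
```

Call:
{"name": "arm_command", "arguments": {
  "series": "0 0 0 0 -0.01 0 0.05;0 0 0 0 -0.015 0 0.05;0 0 0 0 -0.02 0 0.05;0 0 0 0 -0.02 0 0.05;0 0 0 0 -0.02 0 0.05;0 0 0 0 0 0 0.05"
}}

```text
time: 12.75
tool_pos: [0.5634, 0.1079, 0.1185]
ee_rot: [-1.567, 0.008, 0.257]
wrist_force: [0.3, 0.1, -1.8]
width: 0.0596
```

```bash
python3 - <<'E'
from h import *
plan(np.array([*RK,.12]),RY)
cv2.imwrite('pics/w7.png',robot.snapshot('wrist'))
E
```

```text
t 12.75 tcp [0.5634 0.1079 0.1185] F [ 0.3  0.1 -1.8] w 0.0596
rotvec [-0.0023  0.2648 -0.0081] shift now [-0.2159 -0.0009 -0.3009] shift after turn [-0.1296 -0.0015 -0.3469]
```

View pics/w7.png

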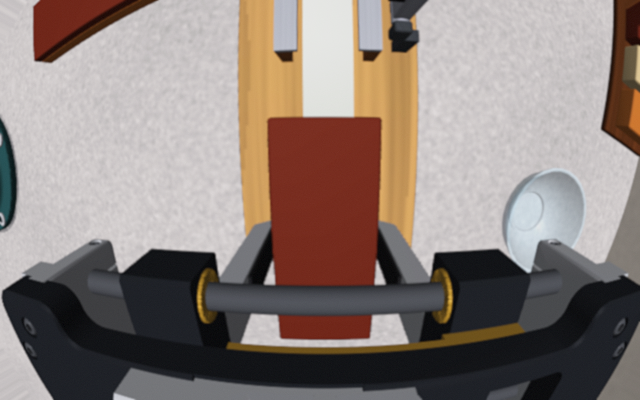

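The slab is lifted level. Next I turn it to line up with the rack and travel across.

Call:
{"name": "arm_command", "arguments": {
  "series": "0 0.088 -0.008 0 0 0 0.05;0 0.088 0 0 0 0 0.05;0 0.088 0 0 0 0 0.05;0 0 0 -0.01 0 -0.028 0.05;0 0 0 -0.011 0 -0.03 0.05;0 0 0 -0.011 0 -0.03 0.05;0 0 0 -0.011 0 -0.03 0.05;0 0 0 -0.011 0 -0.03 0.05;0 0 0 -0.011 0 -0.03 0.05;0 0 0 -0.011 0 -0.03 0.05"
}}

```text
time: 13.8
tool_pos: [0.4707, -0.1007, 0.099]
ee_rot: [-1.565, 0.032, -0.009]
wrist_force: [-0.5, -0.2, -2.0]
width: 0.0599
```

```bash
python3 - <<'E'
from h import *
plan(np.array([*RK,.12]),RY)
E
```

```text
t 13.8 tcp [ 0.4707 -0.1007  0.099 ] F [-0.5 -0.2 -2. ] w 0.0599
rotvec [-0.0057 -0.001  -0.0322] shift now [-0.0391 -0.0205 -0.1375] shift after turn [-0.0386 -0.021  -0.1376]
```

Call:
{"name": "arm_command", "arguments": {
  "series": "-0.006 0 -0.032 0 -0.02 0 0.05;0 0 0 -0.008 -0.001 -0.027 0.05;0 0 -0.003 -0.008 -0.001 -0.027 0.05;0 0 -0.003 -0.008 -0.001 -0.027 0.05;0 0 0 -0.007 0 -0.02 0.05;0 0 0 0 0 0 0.05;0 0 0 0 0 0 0.05"
}}

```text
time: 14.5
tool_pos: [0.4291, -0.2053, 0.1106]
ee_rot: [-1.564, 0.012, -0.015]
wrist_force: [-0.5, 0.8, -2.6]
width: 0.0597
```

```bash
python3 - <<'E'
from h import *
plan(np.array([*RK,.06]),RY)
P=robot.camera_params('wrist')
im=robot.snapshot('wrist')
c,s=np.cos(RY),np.sin(RY)
for x,y in [(.05,.1),(-.05,.1),(.05,-.1),(-.05,-.1)]:
    p=proj('wrist',[RK[0]+c*x-s*y,RK[1]+s*x+c*y,.026],P);print(p.round(0));cv2.circle(im,tuple(int(round(a)) for a in p),3,(255,0,255),-1)
cv2.imwrite('pics/w8.png',im)
spot('wrist','rack_empty')
im=robot.snapshot('top')
cv2.imwrite('pics/t8.png',cv2.resize(im[150:270,230:400],None,fx=4.7,fy=4.7,interpolation=cv2.INTER_CUBIC))
E
```

```text
t 14.5 tcp [ 0.4291 -0.2053  0.1106] F [-0.5  0.8 -2.6] w 0.0597
rotvec [-0.0072 -0.0071 -0.0119] shift now [ 0.003   0.0504 -0.033 ] shift after turn [ 0.0021  0.0506 -0.0327]
[386. 124.]
[269. 124.]
[376. 322.]
[281. 323.]
wrist rack_empty 0.61 [ 0.482  -0.2034  0.0248] [384. 198.]
```

View pics/w8.png

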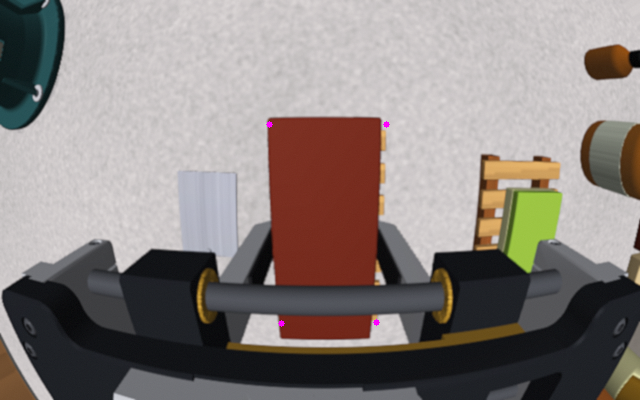

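Call:
{"name": "arm_command", "arguments": {
  "series": "-0.007 -0.007 -0.012 0.002 0 -0.017 0.05;0 0 0 0 0 -0.016 0.05;0 0 0 0 0.015 0 0.05;0 0 0 0 0.015 0 0.05;0 0 0 0 0.015 0 0.05;0 0 0 0 0 0 0.05"
}}

```text
time: 15.25
tool_pos: [0.4343, -0.237, 0.0655]
ee_rot: [-1.571, -0.003, 0.0]
wrist_force: [-0.7, -1.0, -2.3]
width: 0.0597
```

```bash
python3 - <<'E'
from h import *
plan(np.array([*RK,.0315]),RY)
E
```

```text
t 15.25 tcp [ 0.4343 -0.237   0.0655] F [-0.7 -1.  -2.3] w 0.0597
rotvec [0.0004 0.0085 0.0029] shift now [-0.0034  0.034  -0.001 ] shift after turn [-0.0033  0.034  -0.001 ]
```

Call:
{"name": "arm_command", "arguments": {
  "series": "0 0.006 0.003 -0.003 0.01 -0.001 0.05;0 0 0 0 0.01 0 0.05;0 0 0 0 0.007 0 0.05;0 0 0 0 0 0 0.05"
}}

```text
time: 15.65
tool_pos: [0.4323, -0.2386, 0.0379]
ee_rot: [-1.572, -0.001, -0.005]
wrist_force: [0.5, 0.6, -2.5]
width: 0.06
```

```bash
python3 - <<'E'
from h import *
plan(np.array([*RK,.0315]),RY)
cv2.imwrite('pics/w9.png',robot.snapshot('wrist'))
E
```

```text
t 15.65 tcp [ 0.4323 -0.2386  0.0379] F [ 0.5  0.6 -2.5] w 0.06
rotvec [0.0015 0.0027 0.0014] shift now [-0.0014  0.0064  0.0006] shift after turn [-0.0013  0.0064  0.0006]
```

View pics/w9.png

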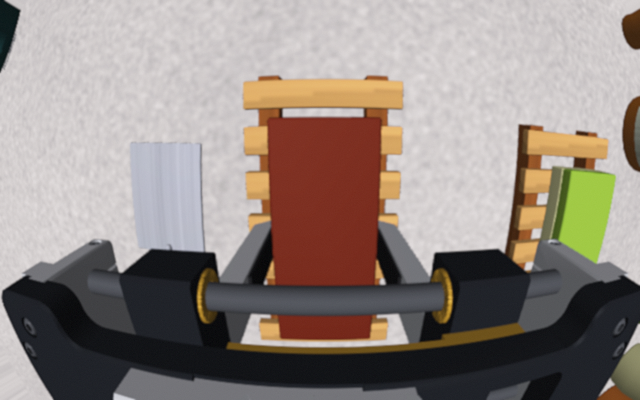

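```bash
python3 - <<'E'
from h import *
for p,z in [((243,82),.026),((403,82),.026),((260,340),.026),((387,338),.026),((268,118),.0565),((380,118),.0565),((281,338),.0565),((371,338),.0565)]: print(p,hit('wrist',*p,z).round(4))
E
```

```text
(243, 82) [ 0.3822 -0.144   0.026 ]
(403, 82) [ 0.4823 -0.1447  0.026 ]
(260, 340) [ 0.3804 -0.3365  0.026 ]
(387, 338) [ 0.4821 -0.335   0.026 ]
(268, 118) [ 0.4035 -0.1681  0.0565]
(380, 118) [ 0.462  -0.1684  0.0565]
(281, 338) [ 0.4033 -0.3074  0.0565]
(371, 338) [ 0.4632 -0.308   0.0565]
```

Call:
{"name": "arm_command", "arguments": {
  "series": "0 0 0 -0.001 0.004 0 0.05;0 0 0 0 0.002 0 0.05;0 0 0 0 0 0 0.05"
}}

```text
time: 16.0
tool_pos: [0.4324, -0.2393, 0.0332]
ee_rot: [-1.574, -0.004, -0.005]
wrist_force: [0.1, 0.7, -3.2]
width: 0.0597
```

Call:
{"name": "arm_command", "arguments": {
  "series": "0 0 0 0 0.001 0 0.05;0 0 0 0 0.001 0 0.05;0 0 0 0 0 0 0.05"
}}

```text
time: 16.3
tool_pos: [0.4328, -0.2396, 0.0318]
ee_rot: [-1.575, -0.005, -0.005]
wrist_force: [-1.3, -0.3, -2.1]
width: 0.0598
```

Call:
{"name": "arm_command", "arguments": {
  "series": "0.003 0 0.004 0 0.001 0 0.05;0 0 0 0 0.001 0 0.05"
}}

```text
time: 16.5
tool_pos: [0.4329, -0.2396, 0.0314]
ee_rot: [-1.572, -0.001, -0.005]
wrist_force: [-3.4, 2.5, 6.4]
width: 0.0598
```

Contact: Fz went from -2.1 to +6.4 N. Release now.

Call:
{"name": "arm_command", "arguments": {
  "series": "0 0 0 0 0 0 0.075;0 0 0 0 0 0 0.085;0 0 0 0 0 0 0.085;0 0 0 0 0 0 0.085;0 0 0 0 -0.015 0 0.085;0 0 0 0 -0.03 0 0.085;0 0 0 0 -0.03 0 0.085;0 0 0 0 -0.03 0 0.085;0 0 0 0 0 0 0.085"
}}

```text
time: 17.4
tool_pos: [0.4332, -0.2399, 0.139]
ee_rot: [-1.572, -0.002, -0.005]
wrist_force: [0.4, -0.4, -0.3]
width: 0.085
```

```bash
python3 - <<'E'
from h import *
plan(np.array([*RK,.13]),RY)
cv2.imwrite('pics/w10.png',robot.snapshot('wrist'))
im=robot.snapshot('scene')
cv2.imwrite('pics/s10.png',cv2.resize(im[100:280,200:420],None,fx=3.5,fy=3.5,interpolation=cv2.INTER_CUBIC))
spot('scene','bar_grip')
E
```

```text
t 17.4 tcp [ 0.4332 -0.2399  0.139 ] F [ 0.4 -0.4 -0.3] w 0.085
rotvec [0.0016 0.0028 0.002 ] shift now [-0.0023  0.009   0.0019] shift after turn [-0.0022  0.009   0.0019]
scene bar_grip 0.76 [0.5832 0.2927 0.192 ] [368. 231.]
```

View pics/w10.png

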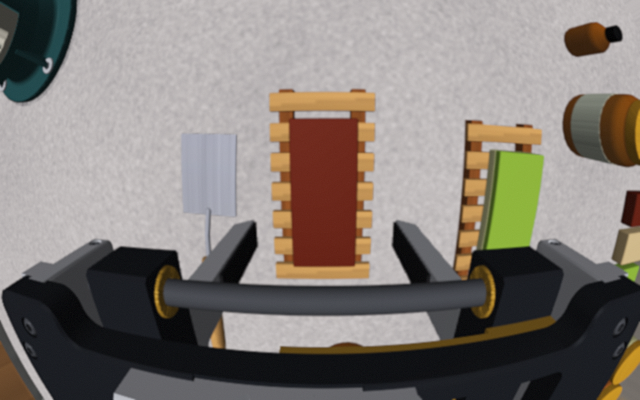

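View pics/s10.png

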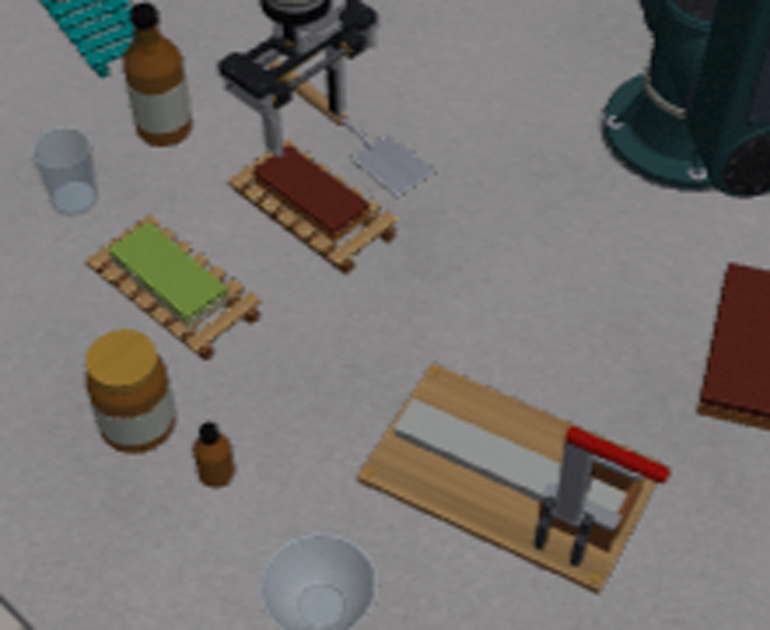

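```bash
python3 - <<'E'
from h import *
s=np.mean([hit('wrist',*p,.05) for p in [(290,119),(357,119),(355,266),(293,267)]],0)
r=np.mean([hit('wrist',*p,.026) for p in [(269,94),(375,92),(369,277),(277,278)]],0)
print('slab',s.round(4),'rack',r.round(4),robot.get_obs()['wrist_force'].round(1))
print(robot.close_job())
E
```

```text
slab [ 0.4291 -0.2346  0.05  ] rack [ 0.4275 -0.2348  0.026 ] [ 1.  -0.1 -0.3]
the job is handed in; nothing more can be done
None
```

The job is done and handed in at about 17 s of the 56 s allowed; the hand-in gives no verdict.

- **Clamp bar:** I gripped the red handle and swung the bar up to about 1.55–1.6 rad, worked out from the camera views. It was still up in the last picture.
- **Sliding out:** I slid the brown slab about 120 mm along jig -y, to jig y of about -125 mm. That is 5 mm past the -120 mm resting limit in the task, but the slab stayed flat on the runner.
- **Placing:** I gripped the slab again at its middle and lowered it onto the empty wooden rack until the wrist force showed contact. Then I let go and backed off.

**Last checks:** The slab centre is about 2 mm across and under 1 mm along from the rack centre. It lies flat, brown side up and in line with the rack. The gripper is about 105 mm above where it let go and reads no contact force. In the final scene picture the green slab and the vessels in view (bowl, both bottles, jar, beaker) stand where they were. The mortar was not in that last crop.

**What disagreed:** The handle slipped about 18 mm towards the fingertips during the swing, but it stayed held. No check failed.

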